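# Fit the plantain slicing plate into its spring-held frame

### The arm

A 6-joint arm with a two-finger parallel gripper is mounted at the origin on the work surface. World frame = base frame: x ahead of the robot, y to its left, z up, the work surface at z = 0. Lengths are in mm, angles in rad, forces in N, time in s.
With the tool pointing down it reaches from about 350 to 875 mm from the base axis. Payload 4.2 kg.
Tool frame: the origin (TCP) lies midway between the tips of the shut fingers; the grasp point (between the pads) lies 19 mm behind it; y points along the fingers, x is the direction in which the jaws open and shut, and the axes are right-handed (so a half turn about y gives the same grasp; the last joint's range is limited). The gripper opens to 85 mm and grips with 20 to 120 N. Pads are 22 mm wide; open, the fingers measure 114 mm over their backs; the gripper's body (76 mm by 85 mm) begins 54 mm behind the grasp point. The pads swing forward as they close: fully open they stand 13 mm farther back than shut.
Start: joints at [-1.051, 0.385, 0.008, 0, -1.194, -0.259], TCP at [161.175, -603.839, 231.312] pointing down, gripper open.
Joint ranges: [-3.14, 3.14], [-1.21, 2.06], [-1.07, 1.41], [-3.16, 2.05], [-2.99, -0.16], [-3.1, 3.1]. Speed limits (rad/s): [2.79, 2.79, 3.14, 3.14, 3.14, 3.14].

### API

Orientations are given as a unit quaternion [x, y, z, w].
In Python, from bench import read_state, get_image, job_done gives the robot as it stands.
- The arm moves only by the tool play_rows, never from a script. Its argument "series" is a list of rows, each a list of 7 numbers: the shift along the tool's x, y, z in m, then the turn, a rotation vector about the tool's x, y, z in rad, then the finger opening in m, from 0 to 0.0854. In form: [[x, y, z, wx, wy, wz, claw], ...]. A call has 1 to 10 rows; each row shifts and turns the pose as measured when the row begins, along the tool's axes as they then stand; what a row does not reach is not made up. A row lasts 1/10 s, in which the tool goes at most 50 mm and 8.59 degrees, less where a joint would pass 70% of its speed; a pose out of reach is approached as far as the arm can. A call with a gripper value outside its range is refused whole. The fingers move at their own pace and stop on an object; the grip force is fixed at half the most. Time passes only in rows, so rows that do not move let the fingers close. It gives the time, the measured TCP pose, the force and the opening at its end, in the units of the state.
- read_state(): the state, without advancing time (a new reading comes with each control period).
- get_image(name): name is "scene" or "top" or "wrist"; returns a dict with "color" (400x640x3 uint8, red, green, blue), "intrinsics" (3x3 intrinsics, pixels), "origin" and "orientation" of the camera in the world. Camera axes: x right, y down, z forward; pixel columns grow to the right and rows downward; lengths in mm; the calibration is good to about 2 mm. The wrist camera is an equidistant fisheye: a pixel r from the principal point sees the ray r / f radians off the axis. A picture is of the moment at which its call begins. There is no depth.
- job_done(): hands the job in, once; it reports no verdict.
The state is a dict: "clock": time; "joints": joint angles; "joint_vel": joint speeds; "joint_efforts": joint torques, N m; "position": TCP position; "ee_rot": TCP orientation; "contact_force": force on the tool from outside, world axes, zero at the start; "wrist_torque": the same for the moment, N m; "gripper_width": finger opening in mm.
Only numpy, scipy, OpenCV 4.12 (cv2) and the standard library are available. Lean on these libraries where they do the work, as an engineer would, in place of code of your own. Each camera call takes 0.05 s, during which the arm holds its last target. There are 200 camera calls.

### The job

Fit the slicing plate (the one with the single slanting blade, not the grating plate) into the frame on the clear catch box: slide its toe tongue in under the overhanging lip and push against the spring in the pocket until the heel can be lowered flat past the hook at the other end, then ease it back so that the heel sits under the hook, and let go. Do not force it, since the plastic cracks, and leave the other things where they are.

Things in the scene. Friction and masses are not known exactly. Their poses are not given: they have to be found in the camera images.
- slicing_plate: White plastic slicing plate with one slanting steel blade. Origin: centre of its underside; x to the toe, y across, z up. Flat body x = -75 (heel) to +53, 84 wide, 5 thick. Grip rib, 14 (x) by 40 (y), stands upright at x = -27 from z = 5 to 30. About 0.12 kg, centre of mass near x = -5. Starts loose, flat on the work surface (z = 0).
- toe_tip (a point): Middle of the toe tongue's front edge, on the plate's underside (plate x = +75, z = 0). The tongue, 56 wide and 4 thick, runs from the body's front (x = +53) to here, flush with the underside.
- heel_edge (a point): Middle of the slicing plate's rear edge, on the underside (plate x = -75, z = 0)
- rib (a point): Centre of the slicing plate's grip rib (plate x = -27, z = 17.5)
- grating_plate: White plate of the same outline and rib as the slicing plate, but with a steel sheet and rows of grating teeth: not wanted, leave it. Same frame as the slicing plate. The two may lie in either place.
- slicer: Clear catch box stuck firmly to the work surface, under a grey frame 208 (x) by 118 (y); it does not move. Origin: centre of its underside; x to the toe pocket, y across, z up. The plate belongs flat on the frame's ledges, 70 above the work surface, between side rails 4 high (3.5 to spare each side). A flat landing at ledge height runs from inside the pocket back to x = +42.
- toe_seat (a point): Where the toe tip ends up: mid-width at ledge height in the toe pocket (slicer x = +75, y = 0, z = 70), slicer's axes. A sprung steel shoe fills the pocket's end: its face rests at x = +74 and yields to +82.5, then stops hard; about 5 N to start it, 1 N more per mm (13.5 N at the stop), besides friction. Seated, it holds the plate back against the hook with 6 N.
- lip_edge (a point): Lower edge of the overhanging lip that roofs the toe pocket, mid-width (slicer x = +62, z = 77.5), slicer's axes. The gap above the landing is 7.5 here and narrows to 5.5 at x = +83. The lip's top is 14.5 above the ledge. Cheeks 59 apart bound the pocket; their faces stand at x = +62 too.
- hook_nose (a point): Top front edge of the fixed heel hook, mid-width (slicer x = -69.2, z = 80), slicer's axes. The hook is 30 wide, its top 10 above the ledge back to x = -85; the nose overhangs 6, its underside 6.3 above the ledge; the stem's face is at x = -75.2. To get the heel down past the nose the toe tip must be 6 to 7.5 beyond toe_seat. Tilting the plate 6 to 8 degrees toe down clears the hook on the way in.
- tostonera: Open wooden plantain press, two leaves side by side along y with handles, about 95 by 580 by 32. Origin: under the hinge. Bystander.
- spoon: Wooden stirring spoon, 280 long. Bystander.
- plantain: Green plantain, about 200 long, 38 thick. Bystander.
- salt_jar: Glass jar with a steel cap, 60 across, 85 high. Bystander.
- mortar: Wooden mortar with its pestle standing in it, 112 across. Bystander.
Mind the look-alikes: they are no part of the job. What is shaped like the slicing_plate but yellow is not meant.

How it is judged (in metres and radians):
On the way:
1. the toe is in under the lip and has pushed the spring back (at least 2 mm beyond its seat), with the heel still up (x of toe_tip in the frame of toe_seat above 0.002 m and z of toe_tip in the frame of toe_seat below 0.006 m and z of heel_edge in the frame of toe_seat above 0.006 m), for 0.1 s.
At the end, for the whole second after the job is handed in: The slicing plate lies flat on the frame's ledges (heel within 2.5 mm of ledge height, toe within 3 mm), its toe under the lip with the tip within 2.5 mm of toe_seat lengthwise and 4 mm sideways, so that its heel is back under the hook; at rest and let go (x of toe_tip in the frame of toe_seat between -0.0025 and 0.0025 m and y of toe_tip in the frame of toe_seat between -0.004 and 0.004 m and z of toe_tip in the frame of toe_seat between -0.0025 and 0.003 m and z of heel_edge in the frame of toe_seat between -0.0025 and 0.0025 m and contact force between slicing_plate and the fingers below 0.1 N and linear speed of slicing_plate below 0.01 m/s); the robot touches nothing.
It fails at once if the plate is forced: with its heel still up (2 mm or more above the ledge) it presses on the slicer (frame, lip, pocket, shoe or hook) with more than 35 N (contact force between slicing_plate and slicer above 35 N and z of heel_edge in the frame of toe_seat above 0.002 m).
It fails at once if the gripper or arm bears on the slicer with more than 20 N (contact force between the arm and slicer above 20 N).
It fails at once if the grating plate is moved by more than 20 mm (distance of grating_plate from where it was at the start of the episode above 0.02 m).
It fails at once if a bystander is moved by more than 30 mm (distance of any of tostonera, spoon, plantain, salt_jar, mortar from where it was at the start of the episode above 0.03 m).
It also fails if it takes over 54 s, if anything falls off the work surface, if the arm or the gripper's body presses on something with over 40 N, if the wrist force passes 120 N, or if a joint passes its speed limit or range.

## Working session

There is one attempt and no reset: what is moved stays moved. The work goes in short steps, Python scripts to look and compute and a tool call to move; the robot and the scene stay as the last step left them, time stands still between calls to the robot, and variables do not carry over. Pictures are saved under pics/ and viewed, about 8 in all and at most 12, crops included, and the job is handed in when it is done.

Besides the shell and the picture viewer there is one more tool, called after "Emit:" by a JSON object that holds its "op" and its "data". play_rows: Moves the arm, as the interface text tells. Its arguments: {"type":"object","properties":{"series":{"type":"array","items":{"type":"array","items":{"type":"number"}}}},"required":["series"]}

```bash
mkdir -p pics; ls
python3 - <<'E'
from bench import *
import cv2,numpy as np
s=read_state();print({k:np.round(v,3) for k,v in s.items()})
for n in("top","scene"):
    d=get_image(n);cv2.imwrite(f"pics/{n}0.png",d["color"][...,::-1]);print(n,d["intrinsics"],d["origin"],d["orientation"])
E
```

```text
pics
{'clock': np.float64(0.0), 'joints': array([-1.051e+00,  3.860e-01,  7.000e-03, -1.000e-03, -1.194e+00,
       -2.590e-01]), 'joint_vel': array([-0.   , -0.001,  0.001, -0.001,  0.002,  0.001]), 'joint_efforts': array([ 1.0000e-03, -3.9229e+01,  1.8840e+01,  4.1860e+00, -5.0000e-03,
       -0.0000e+00]), 'position': array([ 161.017, -603.289,  230.206]), 'ee_rot': array([ 0.43 ,  0.561, -0.56 , -0.431]), 'contact_force': array([1.255, 0.433, 0.436]), 'wrist_torque': array([-0.01 , -0.037,  0.014]), 'gripper_width': np.float64(85.867)}
top [[450.15196533   0.         320.45112667]
 [  0.         450.15196533 206.17869285]
 [  0.           0.           1.        ]] [ 366.32767692   16.32395102 1336.57790687] [-0.70184985  0.70870314 -0.04870467  0.05267358]
scene [[418.14221661   0.         325.39822583]
 [  0.         418.14221661 200.03810916]
 [  0.           0.           1.        ]] [1470.89229135 -495.1895925   843.86754045] [ 0.7696908   0.45795064 -0.217347   -0.3880948 ]
```

View pics/top0.png

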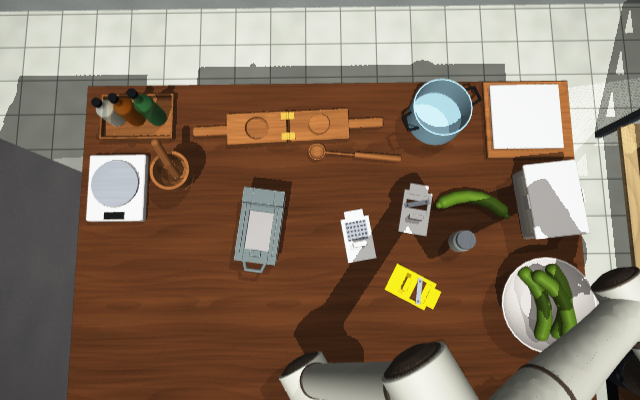

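View pics/scene0.png

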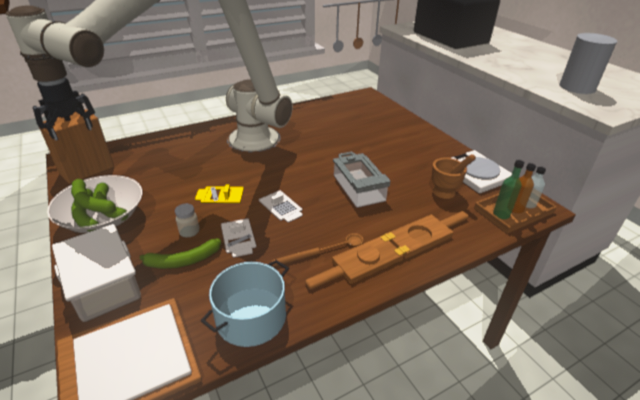

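Three look-alikes in the top view: (357,235) is white with a grid of teeth, so it is the grating plate. (415,209) is white with a single blade, so it should be the slicing plate. (412,286) is yellow and not wanted. I'll confirm that with an enlarged crop of the plates and slicer.

```bash
cat > h.py <<'E'
import numpy as np,cv2
from scipy.spatial.transform import Rotation as R
from bench import *
def plane(d,uv,z,fish=False):
    K=d["intrinsics"];uv=np.atleast_2d(np.array(uv,float))
    n=np.c_[(uv[:,0]-K[0,2])/K[0,0],(uv[:,1]-K[1,2])/K[1,1]]
    if fish:
        r=np.linalg.norm(n,axis=1);v=np.c_[n*(np.sin(r)/np.maximum(r,1e-9))[:,None],np.cos(r)]
    else: v=np.c_[n,np.ones(len(n))]
    v=R.from_quat(d["orientation"]).apply(v);o=np.array(d["origin"])
    return o+v*((z-o[2])/v[:,2])[:,None]
def proj(d,P,fish=False):
    K=d["intrinsics"];v=R.from_quat(d["orientation"]).inv().apply(np.atleast_2d(P)-np.array(d["origin"]))
    if fish:
        rho=np.linalg.norm(v[:,:2],axis=1);n=v[:,:2]/np.maximum(rho,1e-9)[:,None]*np.arctan2(rho,v[:,2])[:,None]
    else: n=v[:,:2]/v[:,2:]
    return n*[K[0,0],K[1,1]]+[K[0,2],K[1,2]]
E
python3 - <<'E'
from h import *
d=get_image("top");c=d["color"][...,::-1]
a=cv2.resize(c[170:280,220:450],None,fx=3.4,fy=3.4,interpolation=cv2.INTER_CUBIC);cv2.imwrite("pics/crop1.png",a)
print(R.from_quat(read_state()["ee_rot"]).as_matrix().round(3))
for n,uv,z in[("slic",(415,209),5),("grat",(357,235),5),("hookend?",(263,187),80),("lipend",(252,265),80),("jar",(462,241),60),("plantain",(472,202),20)]:print(n,plane(d,uv,z).round(0))
w=get_image("wrist");print(w["intrinsics"],w["origin"],w["orientation"])
E
```

```text
[[-0.258 -0.001 -0.966]
 [ 0.966  0.002 -0.258]
 [ 0.002 -1.     0.   ]]
slic [[ 547. -259.    5.]]
grat [[471. -84.   5.]]
hookend? [[605. 185.  80.]]
lipend [[385. 214.  80.]]
jar [[ 447. -377.   60.]]
plantain [[ 565. -425.   20.]]
[[309.70691629   0.         317.59334238]
 [  0.         309.70691629 202.86792911]
 [  0.           0.           1.        ]] [  78.52956706 -625.13364751  374.35298298] [0.60118595 0.78173622 0.13175572 0.10052047]
```

View pics/crop1.png

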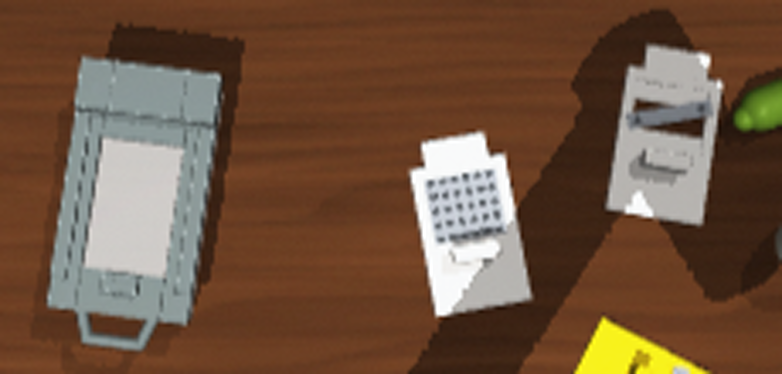

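The crop confirms it. The plate at crop (665,135), top (415,209), has one slanting blade and the other white one has the teeth grid. The slicer's lip is at the upper (+x world) end and the hook is at crop (120,287).

Run:
```python
from h import *
d=get_image("top")
g=lambda p:(np.array(p)/3.4+[220,170]-0.3)
def W(p,z):return plane(d,g(p),z)[0]
h1,h2,t1,t2=[W(p,5) for p in[(607,210),(703,224),(648,44),(712,54)]]
a=(t1+t2)/2-(h1+h2)/2;print("plate heel",(h1+h2)/2,"toe",(t1+t2)/2,"len",np.linalg.norm(a),"yaw",np.degrees(np.arctan2(a[1],a[0])))
u=a/np.linalg.norm(a);rib=(h1+h2)/2+u*48;print("rib",rib,W((668,160),30))
r1,r2,f1,f2=W((48,305),74),W((187,325),74),W((82,58),84),W((222,73),84)
a=(f1+f2)/2-(r1+r2)/2;print("slicer ctr",(r1+r2+f1+f2)/4,"len",np.linalg.norm(a),"yaw",np.degrees(np.arctan2(a[1],a[0])))
a=r1-r2;print(np.linalg.norm(a),np.degrees(np.arctan2(a[1],a[0]))-90)
```

```text
plate heel [ 474.2481417  -248.19927461    5.        ] toe [ 622.74380983 -276.00529595    5.        ] len 151.07659737858515 yaw -10.605894520349038
rib [ 521.42812982 -257.03379331    5.        ] [ 521.10298603 -256.29599986   30.        ]
slicer ctr [495.36242898 194.62124539  79.        ] len 207.7352366167613 yaw -7.711031098995539
115.51444090602817 -8.633307881820315
```

```bash
cat >> h.py <<'E'
R0=np.array([[1,0,0],[0,0,1],[0,-1,0]],float)
def tool(yaw,pitch=0):return R.from_euler("ZY",[yaw,pitch],degrees=True)*R.from_matrix(R0)
def plan(p,yaw,pitch,n,claw):
    s=read_state();p0=s["position"];Rc=R.from_quat(s["ee_rot"]);T=tool(yaw,pitch)
    rv=(Rc.inv()*T).as_rotvec();print("err mm",(np.array(p)-p0).round(1),"rot deg",np.degrees(rv).round(2))
    st=R.from_rotvec(rv/n);c=Rc;dp=(np.array(p)-p0)/n/1000;rows=[]
    for i in range(n):
        rows.append([round(float(x),4) for x in c.inv().apply(dp)]+[round(float(x),4) for x in rv/n]+[claw]);c=c*st
    print(rows)
E
python3 -c "
from h import *
plan([521,-257,140],-10.6,0,18,0.06)"
```

```text
err mm [359.9 346.6 -90.8] rot deg [-6.0000e-02  1.1554e+02  3.0000e-02]
[[0.0134, 0.0051, -0.0243, -0.0001, 0.112, 0.0, 0.06], [0.0161, 0.0051, -0.0226, -0.0001, 0.112, 0.0, 0.06], [0.0185, 0.0051, -0.0207, -0.0001, 0.112, 0.0, 0.06], [0.0207, 0.0051, -0.0185, -0.0001, 0.112, 0.0, 0.06], [0.0226, 0.0051, -0.0161, -0.0001, 0.112, 0.0, 0.06], [0.0243, 0.0051, -0.0134, -0.0001, 0.112, 0.0, 0.06], [0.0256, 0.0051, -0.0106, -0.0001, 0.112, 0.0, 0.06], [0.0267, 0.0051, -0.0077, -0.0001, 0.112, 0.0, 0.06], [0.0274, 0.0051, -0.0047, -0.0001, 0.112, 0.0, 0.06], [0.0277, 0.0051, -0.0016, -0.0001, 0.112, 0.0, 0.06], [0.0277, 0.0051, 0.0015, -0.0001, 0.112, 0.0, 0.06], [0.0274, 0.0051, 0.0046, -0.0001, 0.112, 0.0, 0.06], [0.0267, 0.0051, 0.0077, -0.0001, 0.112, 0.0, 0.06], [0.0257, 0.0051, 0.0106, -0.0001, 0.112, 0.0, 0.06], [0.0243, 0.0051, 0.0134, -0.0001, 0.112, 0.0, 0.06], [0.0227, 0.0051, 0.016, -0.0001, 0.112, 0.0, 0.06], [0.0207, 0.005, 0.0185, -0.0001, 0.112, 0.0, 0.06], [0.0185, 0.005, 0.0207, -0.0001, 0.112, 0.0, 0.06]]
```

```bash
python3 -c "
from h import *
plan([521,-257,140],169.4,0,18,0.06)"
```

```text
err mm [359.9 346.6 -90.8] rot deg [ 3.000e-02 -6.446e+01  5.000e-02]
[[0.0134, 0.0051, -0.0243, 0.0, -0.0625, 0.0, 0.06], [0.0119, 0.0051, -0.0251, 0.0, -0.0625, 0.0, 0.06], [0.0103, 0.0051, -0.0258, 0.0, -0.0625, 0.0, 0.06], [0.0087, 0.0051, -0.0264, 0.0, -0.0625, 0.0, 0.06], [0.007, 0.0051, -0.0269, 0.0, -0.0625, 0.0, 0.06], [0.0053, 0.0051, -0.0272, 0.0, -0.0625, 0.0, 0.06], [0.0036, 0.005, -0.0275, 0.0, -0.0625, 0.0, 0.06], [0.0019, 0.005, -0.0277, 0.0, -0.0625, 0.0, 0.06], [0.0002, 0.005, -0.0278, 0.0, -0.0625, 0.0, 0.06], [-0.0016, 0.005, -0.0277, 0.0, -0.0625, 0.0, 0.06], [-0.0033, 0.005, -0.0276, 0.0, -0.0625, 0.0, 0.06], [-0.005, 0.005, -0.0273, 0.0, -0.0625, 0.0, 0.06], [-0.0067, 0.005, -0.0269, 0.0, -0.0625, 0.0, 0.06], [-0.0084, 0.005, -0.0265, 0.0, -0.0625, 0.0, 0.06], [-0.01, 0.005, -0.0259, 0.0, -0.0625, 0.0, 0.06], [-0.0116, 0.005, -0.0252, 0.0, -0.0625, 0.0, 0.06], [-0.0132, 0.005, -0.0244, 0.0, -0.0625, 0.0, 0.06], [-0.0147, 0.005, -0.0236, 0.0, -0.0625, 0.0, 0.06]]
```

Emit:
{"op": "play_rows", "data": {"series": [[0.0134, 0.001, -0.0243, 0, -0.0625, 0, 0.06], [0.0119, 0.001, -0.0251, 0, -0.0625, 0, 0.06], [0.0103, 0.001, -0.0258, 0, -0.0625, 0, 0.06], [0.0087, 0.001, -0.0264, 0, -0.0625, 0, 0.06], [0.007, 0.001, -0.0269, 0, -0.0625, 0, 0.06], [0.0053, 0.001, -0.0272, 0, -0.0625, 0, 0.06], [0.0036, 0.001, -0.0275, 0, -0.0625, 0, 0.06], [0.0019, 0.001, -0.0277, 0, -0.0625, 0, 0.06], [0.0002, 0.001, -0.0278, 0, -0.0625, 0, 0.06]]}}

```text
clock: 1.15
position: [343.4, -424.2, 219.8]
ee_rot: [0.252, 0.661, -0.66, -0.254]
contact_force: [-1.2, -0.5, 0.5]
gripper_width: 59.8
```

Emit:
{"op": "play_rows", "data": {"series": [[-0.0016, 0.009, -0.0277, 0, -0.0625, 0, 0.06], [-0.0033, 0.009, -0.0276, 0, -0.0625, 0, 0.06], [-0.005, 0.009, -0.0273, 0, -0.0625, 0, 0.06], [-0.0067, 0.009, -0.0269, 0, -0.0625, 0, 0.06], [-0.0084, 0.009, -0.0265, 0, -0.0625, 0, 0.06], [-0.01, 0.009, -0.0259, 0, -0.0625, 0, 0.06], [-0.0116, 0.009, -0.0252, 0, -0.0625, 0, 0.06], [-0.0132, 0.009, -0.0244, 0, -0.0625, 0, 0.06], [-0.0147, 0.009, -0.0236, 0, -0.0625, 0, 0.06], [0, 0, 0, 0, 0, 0, 0.06]]}}

```text
clock: 2.15
position: [527.2, -235.8, 136.5]
ee_rot: [0.05, 0.706, -0.705, -0.05]
contact_force: [-0.4, 0.7, -0.7]
gripper_width: 59.8
```

```bash
python3 -c "
from h import *
w=get_image('wrist');cv2.imwrite('pics/w1.png',w['color'][...,::-1])
print(read_state()['contact_force'],read_state()['joints'].round(2))
c,s=np.cos(np.radians(-10.6)),np.sin(np.radians(-10.6))
print(proj(w,[521,-257,30],True))
plan([521,-257,140],169.4,0,4,0.06)"
```

```text
[ 0.04045919 -0.10787599  0.22630975] [-0.14  0.39 -0.24 -0.   -0.94  0.  ]
[[320.26387133 175.38135756]]
err mm [ -5.5 -20.3   3. ] rot deg [ 0.05  2.44 -0.02]
[[0.0006, -0.0008, 0.0052, 0.0002, 0.0106, -0.0001, 0.06], [0.0006, -0.0008, 0.0052, 0.0002, 0.0106, -0.0001, 0.06], [0.0005, -0.0008, 0.0052, 0.0002, 0.0106, -0.0001, 0.06], [0.0005, -0.0008, 0.0052, 0.0002, 0.0106, -0.0001, 0.06]]
```

View pics/w1.png

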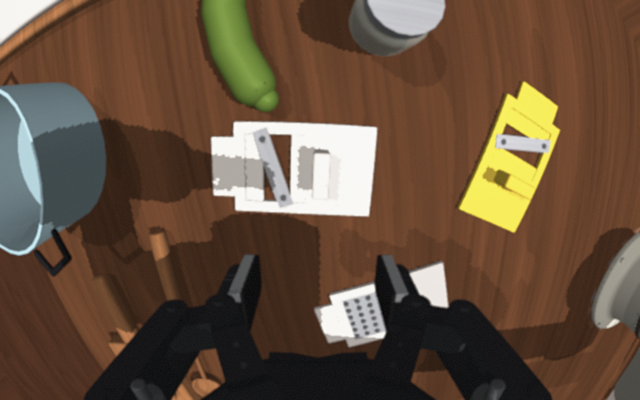

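The wrist view shows the slicing plate with toe at (213,167), heel corners (377,127)/(369,216) and rib top around (320,175). My prediction was (320,175). The plantain is near one front corner, and the grating plate is near the fingers.

```bash
python3 -c "
from h import *
w=get_image('wrist')
P=plane(w,[(377,127),(369,216),(235,122),(236,210)],5,True)
a=(P[2]+P[3]-P[0]-P[1])/2;h=(P[0]+P[1])/2
yaw=np.degrees(np.arctan2(a[1],a[0]));u=a/np.linalg.norm(a)
print(np.linalg.norm(a),np.linalg.norm(P[0]-P[1]),yaw,'rib',h+48*u,plane(w,(321,174),30,True))
g=[(m[1]-m[0]) for m in [(P[1],P[0])]][0];print(np.degrees(np.arctan2(g[1],g[0]))+90)
plan([521,-257,80],169.4,0,8,0.06)"
```

```text
128.55398596659634 85.39161636866594 -10.756141714916959 rib [ 519.21435728 -256.04985768    5.        ] [[ 519.43820872 -258.82864014   30.        ]]
-10.581357623709309
err mm [ -4.9 -19.5 -57.5] rot deg [ 0.05  2.35 -0.05]
[[0.0003, 0.0072, 0.0025, 0.0001, 0.0051, -0.0001, 0.06], [0.0003, 0.0072, 0.0025, 0.0001, 0.0051, -0.0001, 0.06], [0.0002, 0.0072, 0.0025, 0.0001, 0.0051, -0.0001, 0.06], [0.0002, 0.0072, 0.0025, 0.0001, 0.0051, -0.0001, 0.06], [0.0002, 0.0072, 0.0025, 0.0001, 0.0051, -0.0001, 0.06], [0.0002, 0.0072, 0.0025, 0.0001, 0.0051, -0.0001, 0.06], [0.0002, 0.0072, 0.0025, 0.0001, 0.0051, -0.0001, 0.06], [0.0002, 0.0072, 0.0025, 0.0001, 0.0051, -0.0001, 0.06]]
```

Emit:
{"op": "play_rows", "data": {"series": [[0.001, 0.009, 0.0045, 0, 0.0075, 0, 0.05], [0.001, 0.009, 0.0045, 0, 0.0075, 0, 0.05], [0.001, 0.009, 0.0035, 0, 0.0075, 0, 0.05], [0.001, 0.009, 0.0035, 0, 0.0075, 0, 0.05], [0.001, 0.009, 0.0025, 0, 0.0075, 0, 0.05], [0, 0.009, 0.0025, 0, 0.005, 0, 0.05], [0, 0.009, 0.0025, 0, 0, 0, 0.05], [0, 0, 0, 0, 0, 0, 0.05]]}}

```text
clock: 3.05
position: [513.0, -265.1, 69.2]
ee_rot: [0.07, 0.704, -0.703, -0.07]
contact_force: [-0.8, 0.3, -1.0]
gripper_width: 50.0
```

```bash
python3 -c "
from h import *
plan([520,-257,9],169.3,0,8,0.05)"
```

```text
err mm [  7.    8.1 -60.2] rot deg [ 0.06 -0.64  0.01]
[[-0.0007, 0.0075, -0.0012, 0.0001, -0.0014, 0.0, 0.05], [-0.0007, 0.0075, -0.0012, 0.0001, -0.0014, 0.0, 0.05], [-0.0007, 0.0075, -0.0012, 0.0001, -0.0014, 0.0, 0.05], [-0.0007, 0.0075, -0.0012, 0.0001, -0.0014, 0.0, 0.05], [-0.0007, 0.0075, -0.0012, 0.0001, -0.0014, 0.0, 0.05], [-0.0007, 0.0075, -0.0012, 0.0001, -0.0014, 0.0, 0.05], [-0.0007, 0.0075, -0.0012, 0.0001, -0.0014, 0.0, 0.05], [-0.0007, 0.0075, -0.0012, 0.0001, -0.0014, 0.0, 0.05]]
```

Emit:
{"op": "play_rows", "data": {"series": [[-0.0012, 0.006, -0.002, 0, -0.003, 0, 0.05], [-0.0012, 0.006, -0.002, 0, -0.003, 0, 0.05], [-0.0012, 0.006, -0.002, 0, -0.003, 0, 0.05], [-0.001, 0.006, -0.0015, 0, -0.002, 0, 0.05], [-0.001, 0.006, -0.0015, 0, 0, 0, 0.05], [0, 0, 0, 0, 0, 0, 0.05]]}}

```text
clock: 3.65
position: [522.1, -256.1, 37.1]
ee_rot: [0.066, 0.704, -0.704, -0.064]
contact_force: [-0.2, 0.7, 0.1]
gripper_width: 49.9
```

```bash
python3 -c "
from h import *
plan([520,-257,9],169.3,0,5,0.05)"
```

```text
err mm [ -2.1  -0.9 -28.1] rot deg [ 0.05  0.14 -0.09]
[[0.0004, 0.0056, 0.0003, 0.0002, 0.0005, -0.0003, 0.05], [0.0004, 0.0056, 0.0003, 0.0002, 0.0005, -0.0003, 0.05], [0.0004, 0.0056, 0.0003, 0.0002, 0.0005, -0.0003, 0.05], [0.0004, 0.0056, 0.0003, 0.0002, 0.0005, -0.0003, 0.05], [0.0004, 0.0056, 0.0003, 0.0002, 0.0005, -0.0003, 0.05]]
```

Emit:
{"op": "play_rows", "data": {"series": [[0.0004, 0.0055, 0.0003, 0, 0, 0, 0.05], [0.0004, 0.0055, 0.0003, 0, 0, 0, 0.05], [0.0004, 0.0055, 0.0002, 0, 0, 0, 0.05], [0.0004, 0.0055, 0, 0, 0, 0, 0.05], [0.0004, 0.003, 0, 0, 0, 0, 0.05], [0, 0, 0, 0, 0, 0, 0.05]]}}

```text
clock: 4.25
position: [519.9, -256.7, 9.9]
ee_rot: [0.066, 0.704, -0.704, -0.064]
contact_force: [0.1, 0.9, -0.1]
gripper_width: 49.8
```

Emit:
{"op": "play_rows", "data": {"series": [[0, 0, 0, 0, 0, 0, 0.005], [0, 0, 0, 0, 0, 0, 0.005], [0, 0, 0, 0, 0, 0, 0.005], [0, 0, 0, 0, 0, 0, 0.005], [0, 0, 0, 0, 0, 0, 0.005], [0, 0, 0, 0, 0, 0, 0.005]]}}

```text
clock: 4.85
position: [520.1, -256.7, 10.5]
ee_rot: [0.066, 0.704, -0.704, -0.064]
contact_force: [-0.3, -0.6, -0.6]
gripper_width: 12.9
```

Emit:
{"op": "play_rows", "data": {"series": [[0, -0.01, 0, 0, 0, 0, 0.005], [0, -0.02, 0, 0, 0, 0, 0.005], [0, -0.02, 0, 0, 0, 0, 0.005], [0, -0.02, 0, 0, 0, 0, 0.005], [0, -0.02, 0, 0, 0, 0, 0.005], [0, -0.02, 0, 0, 0, 0, 0.005], [0, -0.02, 0, 0, 0, 0, 0.005], [0, -0.01, 0, 0, 0, 0, 0.005], [0, 0, 0, 0, 0, 0, 0.005]]}}

```text
clock: 5.75
position: [518.7, -256.7, 159.9]
ee_rot: [0.066, 0.704, -0.704, -0.064]
contact_force: [0.6, -1.3, -1.0]
gripper_width: 12.8
```

```bash
python3 -c "
from h import *
w=get_image('wrist');c=w['color'][...,::-1]
d=get_image('top')['color'][...,::-1]
cv2.imwrite('pics/m2.png',np.vstack([c[60:400,:],cv2.resize(d[160:290,210:470],(520,260))[:, :].copy() if 0 else cv2.copyMakeBorder(cv2.resize(d[170:290,210:460],(540,259)),0,0,0,100,0)]))
s=read_state();print(s['position'],s['gripper_width'],s['contact_force'],s['wrist_torque'])"
```

```text
[ 517.76199412 -256.41782602  158.00983983] 12.393394697270294 [-0.11706944 -0.73773015 -1.81399316] [ 0.03467604  0.03766565 -0.02046381]
```

View pics/m2.png

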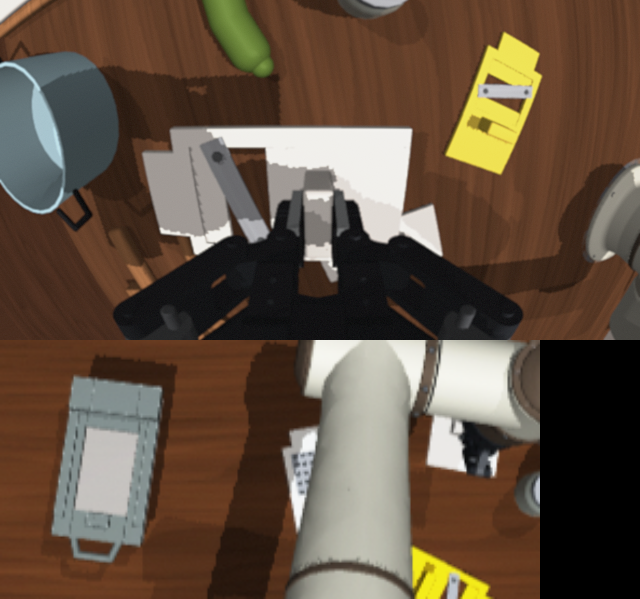

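The plate is gripped level and centred by the rib, and the other things are undisturbed. Next I'll carry it to the +y side of the slicer so the wrist camera looks straight down on the frame.

```bash
python3 -c "
from h import *
plan([479,273,175],171.9,0,20,0.005)" | cut -c1-400
```

```text
err mm [-38.8 529.4  17. ] rot deg [ 0.06 -2.49  0.05]
[[0.0068, -0.0008, -0.0257, 0.0001, -0.0022, 0.0, 0.005], [0.0067, -0.0008, -0.0257, 0.0001, -0.0022, 0.0, 0.005], [0.0067, -0.0008, -0.0257, 0.0001, -0.0022, 0.0, 0.005], [0.0066, -0.0008, -0.0257, 0.0001, -0.0022, 0.0, 0.005], [0.0065, -0.0008, -0.0257, 0.0001, -0.0022, 0.0, 0.005], [0.0065, -0.0008, -0.0257, 0.0001, -0.0022, 0.0, 0.005], [0.0064, -0.0008, -0.0258, 0.0001, -0.0022, 0.0, 0.005],
```

Emit:
{"op": "play_rows", "data": {"series": [[0.003, -0.003, -0.013, 0, -0.002, 0, 0.005], [0.0065, -0.002, -0.0257, 0, -0.002, 0, 0.005], [0.0065, -0.002, -0.0257, 0, -0.002, 0, 0.005], [0.0065, -0.002, -0.0257, 0, -0.002, 0, 0.005], [0.0065, -0.001, -0.0257, 0, -0.002, 0, 0.005], [0.0065, -0.001, -0.0257, 0, -0.002, 0, 0.005], [0.0065, -0.001, -0.0257, 0, -0.002, 0, 0.005], [0.0065, -0.001, -0.0257, 0, -0.002, 0, 0.005], [0.0065, -0.001, -0.0257, 0, -0.002, 0, 0.005], [0.0065, -0.001, -0.0257, 0, -0.002, 0, 0.005]]}}

```text
clock: 6.85
position: [491.0, 6.6, 162.6]
ee_rot: [0.051, 0.705, -0.704, -0.069]
contact_force: [-0.1, -0.1, -2.2]
gripper_width: 12.8
```

Emit:
{"op": "play_rows", "data": {"series": [[0.006, -0.001, -0.0258, 0, -0.002, 0, 0.005], [0.006, -0.001, -0.0258, 0, -0.002, 0, 0.005], [0.006, -0.001, -0.0258, 0, -0.002, 0, 0.005], [0.006, -0.001, -0.0258, 0, -0.002, 0, 0.005], [0.006, -0.001, -0.0258, 0, -0.002, 0, 0.005], [0.006, -0.001, -0.0258, 0, -0.002, 0, 0.005], [0.006, -0.001, -0.0258, 0, -0.002, 0, 0.005], [0.006, -0.001, -0.0258, 0, -0.002, 0, 0.005], [0.006, -0.001, -0.02, 0, -0.002, 0, 0.005], [0, 0, 0, 0, 0, 0, 0.005]]}}

```text
clock: 7.85
position: [461.8, 252.9, 162.2]
ee_rot: [-0.035, -0.701, 0.709, 0.066]
contact_force: [0.4, -0.5, -1.9]
gripper_width: 12.2
```

```bash
python3 -c "
from h import *
w=get_image('wrist');c=w['color'][...,::-1]
cv2.imwrite('pics/w3.png',c)
S=np.array([495,195,0]);u=np.array([.990,-.141,0]);v=np.array([.141,.990,0]);z=np.array([0,0,1])
for n,q in dict(lip=(62,0,84.5),hook=(-69.2,0,80),c1=(104,59,84.5),c2=(104,-59,84.5),c3=(-104,-59,74),c4=(-104,59,74)).items(): print(n,proj(w,S+q[0]*u+q[1]*v+q[2]*z,True).round(0))
plan([479,273,175],171.9,0,4,0.005)"
```

```text
lip [[176. 150.]]
hook [[349. 144.]]
c1 [[141. 223.]]
c2 [[126.  81.]]
c3 [[394.  68.]]
c4 [[388. 215.]]
err mm [17.6 21.3 13.2] rot deg [-0.89 -0.15  2.57]
[[-0.0034, -0.0035, -0.0059, -0.0039, -0.0007, 0.0112, 0.005], [-0.0035, -0.0035, -0.0059, -0.0039, -0.0007, 0.0112, 0.005], [-0.0035, -0.0034, -0.0059, -0.0039, -0.0007, 0.0112, 0.005], [-0.0036, -0.0034, -0.0059, -0.0039, -0.0007, 0.0112, 0.005]]
```

View pics/w3.png

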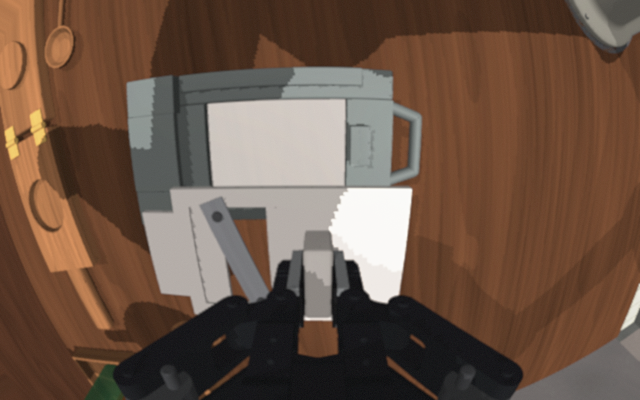

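The wrist view shows the slicer's far corners at (128,82) and (392,70), the hook nose line near (349,146) and the lip edge near (177,y). All are within about 2 px of my prediction. The tool has pitched 2.6°, so I'll correct that, shift aside and measure once more enlarged.

Emit:
{"op": "play_rows", "data": {"series": [[-0.0035, -0.0045, -0.01, -0.003, 0, 0.011, 0.005], [-0.0035, -0.0045, -0.01, -0.003, 0, 0.011, 0.005], [-0.0035, -0.0045, -0.01, -0.003, 0, 0.011, 0.005], [-0.0035, -0.0045, -0.01, -0.003, 0, 0.011, 0.005], [0, -0.002, 0, 0, 0, 0, 0.005], [0, 0, 0, 0, 0, 0, 0.005]]}}

```text
clock: 8.5
position: [482.9, 290.6, 181.7]
ee_rot: [-0.052, -0.704, 0.707, 0.051]
contact_force: [-0.3, -0.5, -0.8]
gripper_width: 12.7
```

```bash
python3 -c "
from h import *
w=get_image('wrist');c=w['color'][...,::-1]
cv2.imwrite('pics/w4.png',cv2.resize(c[80:280,110:430],None,fx=2.5,fy=2.5,interpolation=cv2.INTER_CUBIC))
np.savez('w4.npz',intrinsics=w['intrinsics'],origin=w['origin'],orientation=w['orientation'])
S=np.array([495,195,0]);u=np.array([.990,-.141,0]);v=np.array([.141,.990,0]);z=np.array([0,0,1])
for n,q in dict(lip=(62,0,84.5),liptop1=(62,59,84.5),hookn1=(-69.2,15,80),hookn2=(-69.2,-15,80),hookb1=(-85,15,80),c1=(104,59,84.5),c2=(104,-59,84.5),c3=(-104,-59,74),c4=(-104,59,74)).items(): print(n,((proj(w,S+q[0]*u+q[1]*v+q[2]*z,True)-[110,80])*2.5).round(0))
plan([479,273,175],171.9,0,4,0.005)"
```

```text
lip [[241.  37.]]
liptop1 [[252. 216.]]
hookn1 [[654.  73.]]
hookn2 [[654. -21.]]
hookb1 [[702.  74.]]
c1 [[142. 220.]]
c2 [[ 124. -120.]]
c3 [[ 754. -140.]]
c4 [[747. 206.]]
err mm [ -3.9 -17.5  -6.5] rot deg [-0.27 -0.29 -0.09]
[[0.0003, 0.0017, 0.0045, -0.0012, -0.0012, -0.0004, 0.005], [0.0003, 0.0017, 0.0045, -0.0012, -0.0012, -0.0004, 0.005], [0.0003, 0.0016, 0.0045, -0.0012, -0.0012, -0.0004, 0.005], [0.0003, 0.0016, 0.0045, -0.0012, -0.0012, -0.0004, 0.005]]
```

View pics/w4.png

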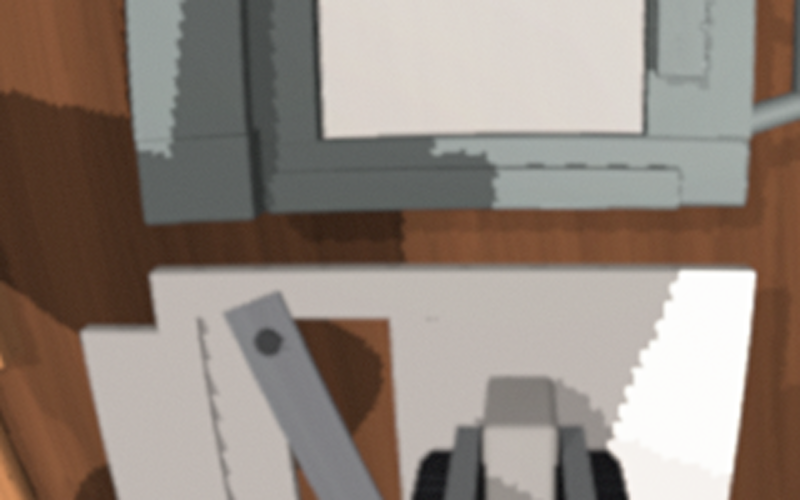

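Enlarged view: lip corner (255,216) against 252,216 predicted; frame corners (146,223) and (748,205) against (142,220) and (747,206); hook corner (657,74) against (654,73). So the slicer pose is good to about 1 mm. Next I'll check the held plate's edge in the same picture.

```bash
cat >> h.py <<'E'
S=np.array([494.0,195.2,0]);SY=-8.1
def loc(p):return R.from_euler("z",-SY,degrees=True).apply(np.array(p)-S)
def wor(p):return R.from_euler("z",SY,degrees=True).apply(np.array(p,float))+S
def tcp_for(tip,pitch,hz=10,dy=0):
    "slicer-frame TCP for toe tip (x,y,z), toe-down pitch deg; TCP at plate (-27,dy,hz)"
    return np.array(tip)+R.from_euler("y",pitch,degrees=True).apply([-102,dy,hz])
E
python3 -c "
from h import *
w=dict(np.load('w4.npz'));s=read_state();p=s['position'];print(p)
for q,l in [((152,268),(53,-42)),((755,268),(-75,-42)),((82,328),(75,-28))]:
  P=plane(w,np.array(q)/2.5+[110,80],p[2]-5-(q[0]<100),True)[0]
  T=R.from_quat(s['ee_rot']).inv().apply(P-p);print('plate-from-tcp x,y:',-T[0]-27,-T[2],'expected',l)
t=wor(tcp_for([50,0,90],0));print('target',t)
"
```

```text
[482.91770757 290.51481485 181.54278012]
plate-from-tcp x,y: 51.561751812501555 -41.64864206914962 expected (53, -42)
plate-from-tcp x,y: -76.8357082021399 -41.20908106150391 expected (-75, -42)
plate-from-tcp x,y: 73.71644175647062 -27.208322374499165 expected (75, -28)
target [442.5187698  202.52686406 100.        ]
```

```bash
sed -i 's/^S=np.array.*/S=np.array([495.3,194.5,0]);SY=-8.1/' h.py
cat >> h.py <<'E'
def tip():
    s=read_state();T=R.from_quat(s["ee_rot"]);o=lambda v:loc(s["position"]+T.apply(v))
    f=s["contact_force"];print("t",round(s["clock"],2),"tip",o([-102,10,0]).round(1),"heel",o([48,10,0]).round(1),"F slicer",R.from_euler("z",-SY,degrees=True).apply(f).round(1),"w",round(s["gripper_width"],1))
def go(t,pitch,n,yaw=SY+180):
    plan(wor(tcp_for(t,pitch)),yaw,-pitch,n,0.005)
E
python3 -c "
from h import *
tip();go([42,0,95],7,8)"
```

```text
t 8.55 tip [ 76.2  92.8 171.7] heel [-73.8  93.5 171.5] F slicer [ 1.   0.2 -0.9] w 12.8
err mm [-45.1 -87.8 -64.2] rot deg [-0.25 -0.3  -7.09]
[[0.004, 0.0081, 0.0116, -0.0005, -0.0007, -0.0155, 0.005], [0.0039, 0.0081, 0.0116, -0.0005, -0.0007, -0.0155, 0.005], [0.0037, 0.0082, 0.0117, -0.0005, -0.0007, -0.0155, 0.005], [0.0036, 0.0082, 0.0117, -0.0005, -0.0007, -0.0155, 0.005], [0.0035, 0.0083, 0.0117, -0.0005, -0.0007, -0.0155, 0.005], [0.0034, 0.0083, 0.0117, -0.0005, -0.0007, -0.0155, 0.005], [0.0033, 0.0084, 0.0117, -0.0005, -0.0007, -0.0155, 0.005], [0.0031, 0.0084, 0.0117, -0.0005, -0.0007, -0.0155, 0.005]]
```

Emit:
{"op": "play_rows", "data": {"series": [[0.004, 0.005, 0.0116, 0, 0, -0.0155, 0.005], [0.004, 0.006, 0.0116, 0, 0, -0.0155, 0.005], [0.004, 0.008, 0.0117, 0, 0, -0.0155, 0.005], [0.0036, 0.008, 0.0117, 0, 0, -0.0155, 0.005], [0.0035, 0.008, 0.0117, 0, 0, -0.0155, 0.005], [0.0034, 0.008, 0.0117, 0, 0, -0.0155, 0.005], [0.003, 0.008, 0.0117, 0, 0, -0.0155, 0.005], [0, 0.006, 0, 0, 0, -0.01, 0.005], [0, 0, 0, 0, 0, 0, 0.005]]}}

```text
clock: 9.45
position: [436.7, 203.4, 120.2]
ee_rot: [0.007, 0.705, -0.703, -0.1]
contact_force: [0.0, 0.0, -0.6]
gripper_width: 12.6
```

```bash
python3 -c "
from h import *
tip();go([48,0,76],7,4)"
```

```text
t 9.45 tip [40.5 -0.5 97. ] heel [-108.2    1.   116.6] F slicer [ 0.   0.  -0.6] w 12.6
err mm [  7.1  -1.6 -21.9] rot deg [-0.35 -0.57  0.52]
[[-0.0025, 0.0052, 0.0001, -0.0015, -0.0025, 0.0023, 0.005], [-0.0025, 0.0052, 0.0001, -0.0015, -0.0025, 0.0023, 0.005], [-0.0025, 0.0052, 0.0001, -0.0015, -0.0025, 0.0023, 0.005], [-0.0025, 0.0052, 0.0001, -0.0015, -0.0025, 0.0023, 0.005]]
```

Emit:
{"op": "play_rows", "data": {"series": [[-0.0025, 0.005, 0, -0.0015, -0.0025, 0.002, 0.005], [-0.0025, 0.005, 0, -0.0015, -0.0025, 0.002, 0.005], [-0.0025, 0.005, 0, -0.0015, -0.0025, 0.002, 0.005], [-0.0025, 0.004, 0, -0.0015, -0.0025, 0.002, 0.005], [0, 0, 0, 0, 0, 0, 0.005]]}}

```text
clock: 9.95
position: [446.0, 203.9, 98.6]
ee_rot: [0.006, 0.708, -0.701, -0.091]
contact_force: [-0.6, 0.2, -1.4]
gripper_width: 12.7
```

```bash
python3 -c "
from h import *
tip();go([50,0,71.5],7,3)
w=get_image('wrist');c=w['color'][...,::-1]
d=get_image('scene')['color'][...,::-1]
a=cv2.resize(c[120:300,60:460],None,fx=2,fy=2,interpolation=cv2.INTER_CUBIC)
b=cv2.resize(d[130:220,300:420],None,fx=2.6,fy=2.6,interpolation=cv2.INTER_CUBIC)
b=cv2.copyMakeBorder(b,0,0,0,800-b.shape[1],0) 
cv2.imwrite('pics/w5.png',np.vstack([a,b])[:600])
for q in [(62,29.5,77.5),(62,-29.5,77.5),(62,-59,84.5),(75,-28,71),(-69.2,-15,80)]: print(q,((proj(w,wor(q),True)-[60,120])*2).round())
"
```

```text
t 9.95 tip [49.9  2.7 76.4] heel [-99.    2.2  94.4] F slicer [-0.6  0.1 -1.4] w 12.7
err mm [-0.2 -2.4 -4.7] rot deg [ 0.09  0.18 -0.08]
[[-0.0002, 0.0016, 0.0008, 0.0005, 0.001, -0.0005, 0.005], [-0.0002, 0.0016, 0.0008, 0.0005, 0.001, -0.0005, 0.005], [-0.0002, 0.0016, 0.0008, 0.0005, 0.001, -0.0005, 0.005]]
(62, 29.5, 77.5) [[170. 333.]]
(62, -29.5, 77.5) [[129. 165.]]
(62, -59, 84.5) [[102.  73.]]
(75, -28, 71) [[105. 165.]]
(-69.2, -15, 80) [[569. 199.]]
```

View pics/w5.png

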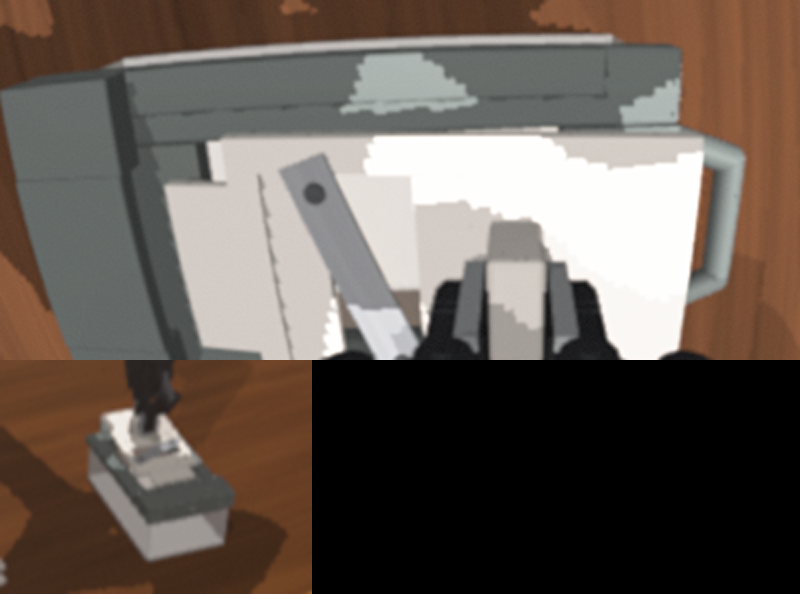

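```bash
python3 -c "
from h import *
w=get_image('wrist');f=lambda P:((proj(w,P,True)-[60,120])*2).round(1)
s=read_state();T=R.from_quat(s['ee_rot'])
print('tongue corner',f(s['position']+T.apply([-102,6,28])),'seen 167,184; bodyfront',f(s['position']+T.apply([-80,5,42])),'seen 208,140 ; heel',f(s['position']+T.apply([48,5,42])),'seen 703,137')
for q in [(62,-29.5,84.5),(104,-29.5,84.5),(62,-59,84.5),(104,-59,84.5),(-104,-59,74)]: print(q,f(wor(q)))
tip()
"
```

```text
tongue corner [[159.9 181. ]] seen 167,184; bodyfront [[215.1 134.4]] seen 208,140 ; heel [[697.4 132.2]] seen 703,137
(62, -29.5, 84.5) [[120. 172.]]
(104, -29.5, 84.5) [[ 15.1 176.6]]
(62, -59, 84.5) [[103.6  71.7]]
(104, -59, 84.5) [[-2.9 84.3]]
(-104, -59, 74) [[685.9  43. ]]
t 10.1 tip [50.1  2.9 77.2] heel [-98.8   2.4  95.2] F slicer [ 0.3 -0.5 -1.2] w 13.0
```

Emit:
{"op": "play_rows", "data": {"series": [[0, 0.0012, 0.0013, 0, 0.001, 0, 0.005], [0, 0.0015, 0.0013, 0, 0.001, 0, 0.005], [0, 0.0015, 0.001, 0, 0.001, 0, 0.005], [0, 0, 0, 0, 0, 0, 0.005]]}}

```text
clock: 10.5
position: [445.2, 200.5, 95.5]
ee_rot: [0.008, 0.708, -0.7, -0.092]
contact_force: [-0.6, -0.1, -0.1]
gripper_width: 12.8
```

```bash
python3 -c "
from h import *
tip();go([50,-0.8,71],7,3)
"
```

```text
t 10.5 tip [49.7 -1.  73.5] heel [-99.3  -1.1  91.3] F slicer [-0.5 -0.2 -0.1] w 12.8
err mm [ 0.4  0.2 -2.2] rot deg [ 0.2   0.02 -0.19]
[[-0.0002, 0.0007, -0.0001, 0.0011, 0.0001, -0.0011, 0.005], [-0.0002, 0.0007, -0.0001, 0.0011, 0.0001, -0.0011, 0.005], [-0.0002, 0.0007, -0.0001, 0.0011, 0.0001, -0.0011, 0.005]]
```

Emit:
{"op": "play_rows", "data": {"series": [[0, 0.0008, 0, 0, 0, 0, 0.005], [0, 0.0008, 0, 0, 0, 0, 0.005], [0, 0.0008, 0, 0, 0, 0, 0.005]]}}

```text
clock: 10.8
position: [445.1, 200.6, 93.2]
ee_rot: [0.008, 0.708, -0.7, -0.091]
contact_force: [-0.2, 0.2, -0.8]
gripper_width: 12.4
```

Emit:
{"op": "play_rows", "data": {"series": [[0, 0.0006, 0, 0, 0, 0, 0.005], [0, 0.0006, 0, 0, 0, 0, 0.005]]}}

```text
clock: 11.0
position: [444.9, 200.7, 92.0]
ee_rot: [0.008, 0.708, -0.7, -0.091]
contact_force: [-1.0, 0.2, 2.4]
gripper_width: 12.7
```

```bash
python3 -c "
from h import *
tip();print(read_state()['wrist_torque'])
go([64,-0.8,71],7,6)
"
```

```text
t 11.0 tip [49.3 -0.9 70. ] heel [-99.6  -1.   87.8] F slicer [-1.   0.1  2.4] w 12.7
[-0.08435488  0.00903889  0.02209331]
err mm [14.6 -1.9  1.3] rot deg [ 0.21  0.03 -0.22]
[[-0.0024, -0.0005, -0.0, 0.0006, 0.0001, -0.0006, 0.005], [-0.0024, -0.0005, -0.0, 0.0006, 0.0001, -0.0006, 0.005], [-0.0024, -0.0005, -0.0, 0.0006, 0.0001, -0.0006, 0.005], [-0.0024, -0.0005, -0.0, 0.0006, 0.0001, -0.0006, 0.005], [-0.0024, -0.0005, -0.0, 0.0006, 0.0001, -0.0006, 0.005], [-0.0024, -0.0005, -0.0, 0.0006, 0.0001, -0.0006, 0.005]]
```

Contact with the landing shows at an estimated tip height of 70.0, exactly ledge height. Now I'll slide the toe forward under the lip.

Emit:
{"op": "play_rows", "data": {"series": [[-0.002, -0.0007, 0, 0, 0, 0, 0.005], [-0.002, -0.0004, 0, 0, 0, 0, 0.005], [-0.002, -0.00025, 0, 0, 0, 0, 0.005], [-0.002, -0.00025, 0, 0, 0, 0, 0.005], [-0.002, -0.00025, 0, 0, 0, 0, 0.005]]}}

```text
clock: 11.5
position: [455.8, 199.3, 92.7]
ee_rot: [0.008, 0.708, -0.7, -0.091]
contact_force: [0.5, 0.2, -0.1]
gripper_width: 12.8
```

```bash
python3 -c "
from h import *
tip();go([68,-0.8,71],7,5)
"
```

```text
t 11.5 tip [60.4 -0.7 70.7] heel [-88.6  -0.8  88.4] F slicer [ 0.4  0.3 -0.1] w 12.8
err mm [ 7.7 -1.   0.7] rot deg [ 0.22  0.04 -0.23]
[[-0.0015, -0.0003, -0.0, 0.0008, 0.0001, -0.0008, 0.005], [-0.0015, -0.0003, -0.0, 0.0008, 0.0001, -0.0008, 0.005], [-0.0015, -0.0003, -0.0, 0.0008, 0.0001, -0.0008, 0.005], [-0.0015, -0.0003, -0.0, 0.0008, 0.0001, -0.0008, 0.005], [-0.0015, -0.0003, -0.0, 0.0008, 0.0001, -0.0008, 0.005]]
```

Emit:
{"op": "play_rows", "data": {"series": [[-0.0015, -0.0002, 0, 0, 0, 0, 0.005], [-0.0015, -0.0002, 0, 0, 0, 0, 0.005], [-0.0015, -0.0002, 0, 0, 0, 0, 0.005]]}}

```text
clock: 11.8
position: [460.9, 198.5, 92.6]
ee_rot: [0.008, 0.708, -0.7, -0.091]
contact_force: [-0.6, 0.1, -0.3]
gripper_width: 12.5
```

Emit:
{"op": "play_rows", "data": {"series": [[-0.0015, -0.0002, 0, 0, 0, 0, 0.005], [-0.0015, -0.0002, 0, 0, 0, 0, 0.005], [-0.0015, -0.0002, 0, 0, 0, 0, 0.005]]}}

```text
clock: 12.1
position: [465.7, 197.8, 92.6]
ee_rot: [0.008, 0.708, -0.7, -0.091]
contact_force: [-0.0, 0.8, -1.5]
gripper_width: 12.5
```

```bash
python3 -c "
from h import *
tip();go([74,-0.8,71],7,5)
"
```

```text
t 12.1 tip [70.3 -0.8 70.7] heel [-78.6  -0.9  88.4] F slicer [-0.1  0.8 -1.5] w 12.5
err mm [ 3.7 -0.4  0.7] rot deg [ 0.22  0.02 -0.22]
[[-0.0007, -0.0002, -0.0, 0.0008, 0.0001, -0.0008, 0.005], [-0.0007, -0.0002, -0.0, 0.0008, 0.0001, -0.0008, 0.005], [-0.0007, -0.0002, -0.0, 0.0008, 0.0001, -0.0008, 0.005], [-0.0007, -0.0002, -0.0, 0.0008, 0.0001, -0.0008, 0.005], [-0.0007, -0.0002, -0.0, 0.0008, 0.0001, -0.0008, 0.005]]
```

Emit:
{"op": "play_rows", "data": {"series": [[-0.0015, -0.0002, 0, 0, 0, 0, 0.005], [-0.0015, -0.0002, 0, 0, 0, 0, 0.005], [-0.0015, -0.0002, 0, 0, 0, 0, 0.005]]}}

```text
clock: 12.4
position: [469.5, 196.9, 92.6]
ee_rot: [0.007, 0.708, -0.7, -0.092]
contact_force: [-5.2, 2.6, 1.5]
gripper_width: 12.8
```

Emit:
{"op": "play_rows", "data": {"series": [[-0.0015, -0.0002, 0, 0, 0, 0, 0.005], [-0.0015, -0.0002, 0, 0, 0, 0, 0.005]]}}

```text
clock: 12.6
position: [469.7, 196.8, 92.8]
ee_rot: [0.005, 0.708, -0.7, -0.094]
contact_force: [-6.2, 2.9, 2.8]
gripper_width: 12.8
```

```bash
python3 -c "
from h import *
tip();print(read_state()['wrist_torque'])
"
```

```text
t 12.6 tip [74.3 -1.2 70. ] heel [-74.5  -1.3  88.9] F slicer [-6.6  2.   2.8] w 12.8
[0.7706459  1.43274357 0.06695287]
```

The shoe is felt at an estimated tip x of 74.3 (its face is at 74). The arm is compliant, about 4 N/mm, so I'll raise the push gradually.

Emit:
{"op": "play_rows", "data": {"series": [[-0.0025, -0.0001, -0.0005, 0, 0, 0, 0.005], [-0.0025, -0.0001, -0.0005, 0, 0, 0, 0.005]]}}

```text
clock: 12.8
position: [470.4, 196.9, 93.0]
ee_rot: [0.002, 0.707, -0.701, -0.097]
contact_force: [-9.6, 2.3, 6.8]
gripper_width: 12.9
```

```bash
python3 -c "
from h import *
tip();print(read_state()['wrist_torque'])
"
```

```text
t 12.8 tip [74.8 -1.  69.3] heel [-73.9  -1.2  89.6] F slicer [-9.8  0.9  6.8] w 12.9
[0.61071713 2.31232181 0.09965158]
```

Emit:
{"op": "play_rows", "data": {"series": [[-0.003, -0.0003, -0.0003, 0, 0, 0.012, 0.005], [-0.003, -0.0003, -0.0003, 0, 0, 0.012, 0.005]]}}

```text
clock: 13.0
position: [471.0, 196.5, 92.7]
ee_rot: [0.006, 0.706, -0.702, -0.093]
contact_force: [-9.9, 4.7, 2.7]
gripper_width: 12.8
```

```bash
python3 -c "
from h import *
tip();print(read_state()['wrist_torque'])
"
```

```text
t 13.0 tip [75.6 -1.4 70.3] heel [-73.3  -1.5  88.6] F slicer [-10.5   3.2   2.7] w 12.8
[1.36732313 2.51376759 0.11497321]
```

Emit:
{"op": "play_rows", "data": {"series": [[-0.0038, -0.0004, -0.0012, 0, 0, 0.008, 0.005], [-0.0038, -0.0004, -0.0012, 0, 0, 0.008, 0.005]]}}

```text
clock: 13.2
position: [471.6, 196.8, 92.0]
ee_rot: [-0.007, -0.704, 0.704, 0.093]
contact_force: [-11.2, 1.5, 6.3]
gripper_width: 12.5
```

```bash
python3 -c "
from h import *
tip();print(read_state()['wrist_torque'],read_state()['position'])
"
```

```text
t 13.2 tip [76.2 -1.2 69.7] heel [-72.7  -1.1  87.8] F slicer [-11.3  -0.1   6.3] w 12.5
[0.76438447 2.83729028 0.05007737] [471.57525727 196.8221189   91.958747  ]
```

Emit:
{"op": "play_rows", "data": {"series": [[-0.005, -0.0015, -0.0006, 0, 0, 0.01, 0.005], [-0.005, -0.0012, -0.0006, 0, 0, 0.01, 0.005]]}}

```text
clock: 13.4
position: [472.9, 196.1, 92.2]
ee_rot: [-0.008, -0.702, 0.706, 0.092]
contact_force: [-13.7, 7.0, 4.6]
gripper_width: 12.7
```

```bash
python3 -c "
from h import *
tip();print(read_state()['wrist_torque'],read_state()['position'])
"
```

```text
t 13.4 tip [77.7 -1.8 70.2] heel [-71.3  -1.7  88. ] F slicer [-14.5   5.    4.6] w 12.7
[2.15476979 3.78424372 0.10979083] [472.8877128  196.11491852  92.23127247]
```

Emit:
{"op": "play_rows", "data": {"series": [[-0.0055, -0.0015, -0.0018, 0, 0, 0.01, 0.005], [-0.0055, -0.0012, -0.0018, 0, 0, 0.01, 0.005]]}}

```text
clock: 13.6
position: [473.8, 196.6, 92.1]
ee_rot: [-0.007, -0.699, 0.709, 0.093]
contact_force: [-14.9, 2.4, 6.3]
gripper_width: 12.9
```

```bash
python3 -c "
from h import *
tip();print(read_state()['wrist_torque'],read_state()['position']);go([82,-0.8,70],7,1)
"
```

```text
t 13.6 tip [78.5 -1.4 70. ] heel [-70.4  -1.   87.9] F slicer [-15.1   0.3   6.3] w 12.9
[0.99150585 3.89031633 0.07680542] [473.83296726 196.61990563  92.0810853 ]
err mm [ 3.5 -0.4  0.3] rot deg [-1.32 -0.15 -0.13]
[[-0.0035, -0.0007, -0.0001, -0.0231, -0.0027, -0.0023, 0.005]]
```

Emit:
{"op": "play_rows", "data": {"series": [[-0.006, -0.0016, -0.0012, -0.01, 0, 0.01, 0.005], [-0.006, -0.0014, -0.0012, -0.01, 0, 0.01, 0.005]]}}

```text
clock: 13.8
position: [475.5, 196.2, 92.3]
ee_rot: [-0.008, -0.703, 0.705, 0.094]
contact_force: [-14.0, 4.6, 7.2]
gripper_width: 12.5
```

```bash
python3 -c "
from h import *
tip();print(read_state()['wrist_torque'],read_state()['position']);go([82,-0.8,70],7,1)
"
```

```text
t 13.8 tip [80.2 -1.5 70. ] heel [-68.7  -1.   88.1] F slicer [-14.5   2.5   7.2] w 12.5
[1.4669606  3.81292279 0.06459371] [475.54139687 196.23539228  92.25365624]
err mm [1.8 0.  0.1] rot deg [-0.63 -0.17 -0.05]
[[-0.0018, -0.0003, -0.0003, -0.0109, -0.0029, -0.0009, 0.005]]
```

Emit:
{"op": "play_rows", "data": {"series": [[-0.006, -0.0016, -0.0014, -0.008, 0, 0.01, 0.005], [-0.006, -0.0014, -0.0014, -0.006, 0, 0.01, 0.005]]}}

```text
clock: 14.0
position: [477.0, 196.1, 92.4]
ee_rot: [0.007, 0.705, -0.703, -0.095]
contact_force: [-15.0, 5.3, 6.4]
gripper_width: 12.5
```

```bash
python3 -c "
from h import *
tip();print(read_state()['wrist_torque'],read_state()['position']);go([82,-0.8,70],7,1)
"
```

```text
t 14.0 tip [81.6 -1.5 69.9] heel [-67.2  -0.9  88.4] F slicer [-15.6   3.2   6.4] w 12.5
[1.37011805 4.17174176 0.14462752] [476.97242708 196.05691967  92.39334737]
err mm [ 0.4  0.2 -0. ] rot deg [-0.27 -0.21  0.08]
[[-0.0003, -0.0, -0.0002, -0.0048, -0.0036, 0.0014, 0.005]]
```

Emit:
{"op": "play_rows", "data": {"series": [[-0.006, -0.0014, -0.0014, -0.004, 0, 0.01, 0.005]]}}

```text
clock: 14.1
position: [477.4, 196.0, 92.4]
ee_rot: [0.007, 0.705, -0.703, -0.095]
contact_force: [-16.4, 4.5, 7.0]
gripper_width: 12.8
```

Emit:
{"op": "play_rows", "data": {"series": [[-0.006, -0.0014, -0.0014, -0.004, 0, 0.01, 0.005]]}}

```text
clock: 14.2
position: [477.7, 195.9, 92.6]
ee_rot: [0.006, 0.705, -0.703, -0.096]
contact_force: [-16.2, 6.0, 7.5]
gripper_width: 12.5
```

```bash
python3 -c "
from h import *
tip();print(read_state()['wrist_torque'],read_state()['position']);go([82,-0.8,70],7,1)
"
```

```text
t 14.2 tip [82.2 -1.5 69.7] heel [-66.6  -0.9  88.7] F slicer [-16.9   3.7   7.5] w 12.5
[1.5517535  4.31269959 0.19326753] [477.65121524 195.92906009  92.56585638]
err mm [-0.3  0.3 -0.2] rot deg [-0.3  -0.24  0.3 ]
[[0.0003, 0.0003, -0.0003, -0.0053, -0.0041, 0.0052, 0.005]]
```

The toe is at the hard stop: estimated tip x 82.2, push about 17 N, pitch 7.2°. Now I'll lower the heel about the toe while holding the push.

Emit:
{"op": "play_rows", "data": {"series": [[-0.0055, 0.001, -0.0014, -0.005, 0, 0.026, 0.005], [-0.0055, 0.001, -0.0014, -0.005, 0, 0.026, 0.005]]}}

```text
clock: 14.4
position: [477.4, 195.9, 88.7]
ee_rot: [0.017, 0.705, -0.703, -0.086]
contact_force: [-18.5, 5.5, 11.5]
gripper_width: 12.8
```

```bash
python3 -c "
from h import *
tip();print(read_state()['wrist_torque'],read_state()['position']);go([82,-0.8,70],0,1)
"
```

```text
t 14.4 tip [82.6 -1.6 68.9] heel [-66.7  -0.9  83.4] F slicer [-19.1   2.9  11.5] w 12.8
[1.57246616 4.90974862 0.20215759] [477.38973261 195.9340377   88.72642848]
err mm [-2.   0.6 -8.7] rot deg [-0.24 -0.25  5.57]
[[0.0012, 0.0089, -0.0003, -0.0042, -0.0044, 0.0972, 0.005]]
```

Emit:
{"op": "play_rows", "data": {"series": [[-0.005, 0.0, -0.0014, -0.005, 0, 0.03, 0.005], [-0.005, 0.0, -0.0014, -0.005, 0, 0.03, 0.005]]}}

```text
clock: 14.6
position: [477.0, 196.0, 86.3]
ee_rot: [0.032, 0.705, -0.704, -0.071]
contact_force: [-13.4, 6.0, 1.0]
gripper_width: 12.0
```

```bash
python3 -c "
from h import *
tip();print(read_state()['wrist_torque'],read_state()['position']);go([82,-0.8,70],0,1)
"
```

```text
t 14.6 tip [83.  -1.6 70.6] heel [-66.8  -0.9  79. ] F slicer [-14.2   4.1   1. ] w 12.0
[1.57561588 3.83393379 0.29605907] [477.04709236 195.9829395   86.30450132]
err mm [-1.7  0.5 -6.3] rot deg [-0.14 -0.27  3.2 ]
[[0.0014, 0.0064, -0.0003, -0.0025, -0.0047, 0.0559, 0.005]]
```

Emit:
{"op": "play_rows", "data": {"series": [[-0.005, 0.0013, -0.0014, -0.004, 0, 0.024, 0.005], [-0.005, 0.0013, -0.0014, -0.004, 0, 0.024, 0.005]]}}

```text
clock: 14.8
position: [476.4, 195.9, 81.5]
ee_rot: [-0.042, -0.705, 0.706, 0.061]
contact_force: [-19.1, 6.4, 9.9]
gripper_width: 13.0
```

```bash
python3 -c "
from h import *
tip();print(read_state()['wrist_torque'],read_state()['position']);go([82,-0.8,70],0,1)
"
```

```text
t 14.8 tip [82.8 -1.7 68.9] heel [-67.1  -1.1  72.8] F slicer [-19.8   3.6   9.9] w 13.0
[1.71053581 4.78445033 0.32271938] [476.42368005 195.91295198  81.52122386]
err mm [-1.   0.6 -1.5] rot deg [-0.18 -0.25  1.5 ]
[[0.0011, 0.0015, -0.0005, -0.0032, -0.0043, 0.0262, 0.005]]
```

Emit:
{"op": "play_rows", "data": {"series": [[-0.005, 0.0005, -0.0012, -0.004, 0, 0.028, 0.005], [-0.005, 0.001, -0.0012, -0.004, 0, 0.022, 0.005]]}}

```text
clock: 15.0
position: [476.6, 195.8, 80.3]
ee_rot: [-0.054, -0.704, 0.707, 0.048]
contact_force: [-24.8, 6.6, 28.7]
gripper_width: 12.5
```

```bash
python3 -c "
from h import *
tip();print(read_state()['wrist_torque'],read_state()['position']);go([82,-0.8,70],0,1)
"
```

```text
t 15.0 tip [83.3 -1.7 71. ] heel [-66.7  -1.2  69.9] F slicer [-25.5   3.1  28.7] w 12.5
[1.96254039 7.38643383 0.2615026 ] [476.55288005 195.81134091  80.25920768]
err mm [-1.2  0.7 -0.3] rot deg [-0.22 -0.16 -0.44]
[[0.0013, 0.0002, -0.0005, -0.0039, -0.0028, -0.0076, 0.005]]
```

Fz has risen to 29 N with estimated heel z 69.9, pitch about 0, so the plate is down on the ledges. I'll relax the press and ease it back under the hook.

Emit:
{"op": "play_rows", "data": {"series": [[-0.003, 0.0006, -0.0008, -0.003, 0, 0.004, 0.005]]}}

```text
clock: 15.1
position: [476.3, 195.9, 80.3]
ee_rot: [-0.053, -0.704, 0.707, 0.048]
contact_force: [-7.6, 2.2, 4.7]
gripper_width: 12.6
```

```bash
python3 -c "
from h import *
tip();print(read_state()['wrist_torque'],read_state()['position']);go([75,-0.8,70],0,1)
w=get_image('wrist')['color'][...,::-1]
d=get_image('scene')['color'][...,::-1]
b=cv2.resize(d[140:220,310:420],None,fx=3,fy=3,interpolation=cv2.INTER_CUBIC)
cv2.imwrite('pics/w6.png',np.vstack([cv2.resize(w[120:290,80:480],None,fx=2,fy=2,interpolation=cv2.INTER_CUBIC),cv2.copyMakeBorder(b,0,0,0,800-b.shape[1],0)])[:600])
"
```

```text
t 15.1 tip [83.1 -1.4 71.1] heel [-66.9  -1.2  70. ] F slicer [-7.8  1.1  4.7] w 12.6
[0.76037746 2.47465167 0.2027915 ] [476.34369394 195.92017195  80.33548923]
err mm [-7.9  1.6 -0.3] rot deg [-0.19 -0.06 -0.42]
[[0.008, 0.0003, -0.0005, -0.0034, -0.0011, -0.0074, 0.005]]
```

View pics/w6.png

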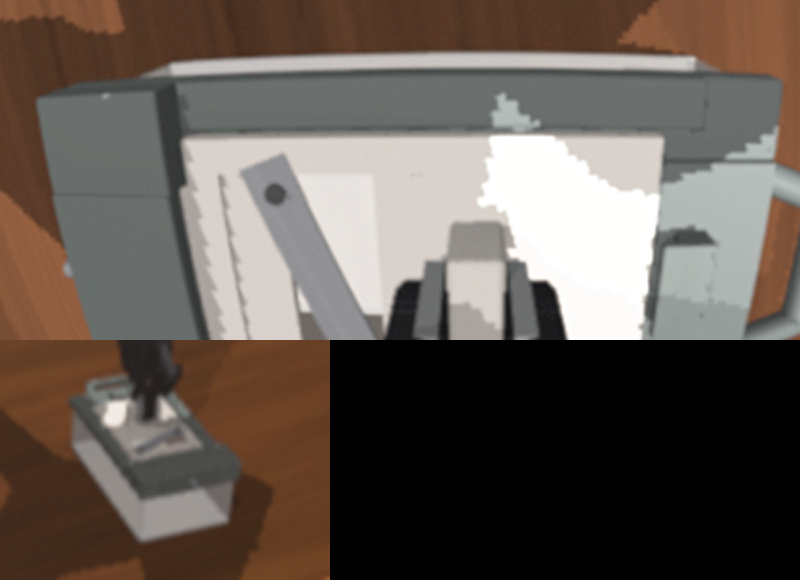

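The view shows the plate flat between the rails, its heel edge at (660,200) just in front of the hook nose at (660,250), and the toe under the lip. Now easing back with light downward pressure.

Emit:
{"op": "play_rows", "data": {"series": [[0.0005, 0.0006, -0.0005, -0.002, 0, 0, 0.005], [0.001, 0.0006, -0.0003, 0, 0, 0, 0.005], [0.0015, 0.0006, 0, 0, 0, 0, 0.005]]}}

```text
clock: 15.5
position: [469.9, 197.2, 80.3]
ee_rot: [-0.051, -0.704, 0.706, 0.05]
contact_force: [-3.6, -0.5, 4.0]
gripper_width: 12.4
```

```bash
python3 -c "
from h import *
tip();go([75.5,-0.8,70],0,1)
"
```

```text
t 15.5 tip [76.5 -0.9 70.5] heel [-73.5  -0.9  70.2] F slicer [-3.5 -1.   4. ] w 12.4
err mm [-1.   0.2 -0.3] rot deg [-0.18 -0.03 -0.1 ]
[[0.001, 0.0003, -0.0001, -0.0032, -0.0006, -0.0017, 0.005]]
```

Emit:
{"op": "play_rows", "data": {"series": [[0.0015, 0.0005, 0, -0.002, 0, 0, 0.005], [0.0015, 0.0005, 0, 0, 0, 0, 0.005]]}}

```text
clock: 15.7
position: [468.6, 197.6, 80.3]
ee_rot: [-0.052, -0.705, 0.706, 0.048]
contact_force: [8.4, -5.5, -1.4]
gripper_width: 12.5
```

```bash
python3 -c "
from h import *
tip();go([75.5,-0.8,70],0,1)
"
```

```text
t 15.7 tip [75.2 -0.6 70.9] heel [-74.8  -0.7  70.1] F slicer [ 9.1 -4.2 -1.4] w 12.5
err mm [ 0.4 -0.2 -0.3] rot deg [-0.01  0.04 -0.32]
[[-0.0004, 0.0003, 0.0001, -0.0002, 0.0008, -0.0055, 0.005]]
```

The heel has met the hook stem: estimated heel x -74.8, force reversed. I'll relax, open moderately to stay clear of the hook, and lift.

Emit:
{"op": "play_rows", "data": {"series": [[-0.0004, 0, 0, 0, 0, -0.003, 0.005], [0, 0, 0, 0, 0, 0, 0.005], [0, 0, 0, 0, 0, 0, 0.025], [0, 0, 0, 0, 0, 0, 0.036], [0, 0, 0, 0, 0, 0, 0.036], [0, 0, 0, 0, 0, 0, 0.036]]}}

```text
clock: 16.3
position: [470.1, 198.0, 80.0]
ee_rot: [0.051, 0.706, -0.705, -0.048]
contact_force: [0.5, 1.1, -0.6]
gripper_width: 35.9
```

Emit:
{"op": "play_rows", "data": {"series": [[0, -0.005, 0, 0, 0, 0, 0.036], [0, -0.01, 0, 0, 0, 0, 0.036], [0, -0.02, 0, 0, 0, 0, 0.036], [0, -0.02, 0, 0, 0, 0, 0.036], [0, -0.02, 0, 0, 0, 0, 0.036], [0, -0.02, 0, 0, 0, 0, 0.036], [0, -0.01, -0.01, 0, 0, 0, 0.036], [0, 0, 0, 0, 0, 0, 0.036]]}}

```text
clock: 17.1
position: [472.0, 208.0, 194.6]
ee_rot: [0.053, 0.707, -0.704, -0.047]
contact_force: [0.2, -0.1, 0.4]
gripper_width: 36.3
```

```bash
python3 -c "
from h import *
tip()
w=get_image('wrist');c=w['color'][...,::-1]
cv2.imwrite('pics/w7.png',cv2.resize(c[60:300,80:460],None,fx=2.1,fy=2.1,interpolation=cv2.INTER_CUBIC))
for q in [(53,-42,75),(-75,-42,75),(-69.2,-15,80),(-69.2,15,80),(-75,42,75),(62,-59,84.5),(-104,-59,74),(-27,-20,100),(-20,-20,100),(-34,-20,100)]:print(q,((proj(w,wor(q),True)-[80,60])*2.1).round())
"
```

```text
t 17.1 tip [ 77.1  10.2 185.4] heel [-72.9  10.1 184.2] F slicer [ 0.2 -0.1  0.4] w 36.3
(53, -42, 75) [[312. 165.]]
(-75, -42, 75) [[621. 163.]]
(-69.2, -15, 80) [[607. 230.]]
(-69.2, 15, 80) [[603. 299.]]
(-75, 42, 75) [[611. 352.]]
(62, -59, 84.5) [[282. 128.]]
(-104, -59, 74) [[691. 125.]]
(-27, -20, 100) [[504. 228.]]
(-20, -20, 100) [[485. 228.]]
(-34, -20, 100) [[522. 228.]]
```

View pics/w7.png

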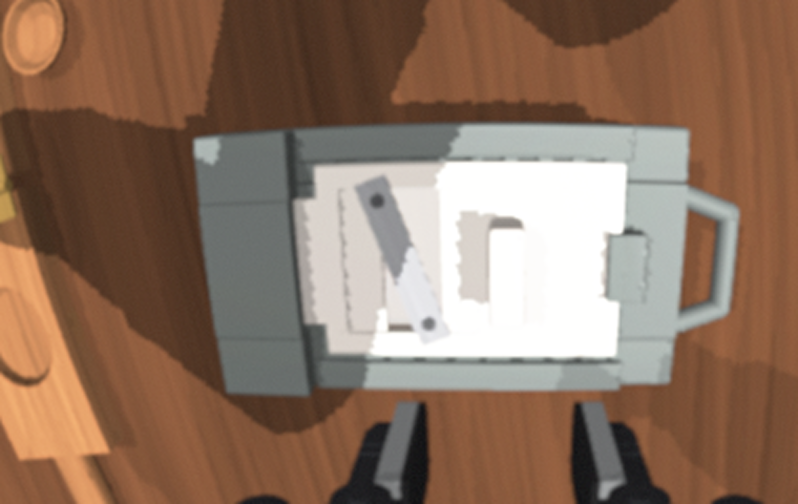

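The plate lies flat between the rails. Its heel edge at x≈626 runs under the hook, whose nose is at x≈608, and the toe tongue is under the lip. The fingers are clear. Handing in.

```bash
python3 -c "
from bench import *
print(job_done())"
```

```text
the job is handed in; nothing more can be done
None
```

The slicing plate is fitted in the slicer frame, and I handed the job in at about 17 s on the robot clock. No verdict was reported.

- **Insertion:** I gripped the plate by its rib and slid the toe in under the lip at about 7° toe down. I pushed the spring back to its stop, where the estimated tip was about 7 mm beyond the seat and the push about 17 N. I then lowered the heel, eased the plate back until it met the hook stem, and let go.
- **Last checks:** just before release the estimated tip was within about 1 mm of `toe_seat` on all axes. The heel was at about ledge height. After lifting clear the tool force was near zero, and the last wrist picture showed the plate flat, heel under the hook, toe under the lip.
- **Forces:** the highest reading with the heel measurably up was about 22 N. One reading reached about 38 N at the wrist just as the heel landed. My estimate had the heel already at ledge height then, so I took it as press on the ledges. Between samples it is not proven that the force stayed below 35 N while the heel was still 2 mm or more up.
- **Small disagreements:** during the push, tip positions differed from the nominal stop by up to 0.8 mm, and pressing with the compliant arm shifted height readings by about 1 mm.
- **Other things:** I never deliberately touched the grating plate or the bystanders. I did not re-measure their positions at the end.

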